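Open the gauge case and stack the setting discs away

TASK

Lift the lid of the blue gauge case right back until it rests on its stop, and leave it open. Then put the two setting discs away on the white round plate inside: the larger steel disc flat and centred on the plate first, then the smaller brass disc flat and centred on top of it, each set down gently rather than dropped. Leave the flange nuts and the inspection mirror where they are.

Things in the scene. Friction and masses are not known exactly. Their poses are not given: they have to be found in the camera images.
- case: blue open-topped sheet-metal gauge case fixed to the bench, 190 mm deep (its x) by 220 mm wide (its y) by 70 mm high, walls and floor 5 mm; origin at the centre of its underside; its -x side (the side with the lid's yellow tab) roughly faces the robot's right (-y in the world) and the lid hinges along its +x rim. On its floor is fixed a white round plate, 86 mm across and 8 mm thick.
- plate_top (a point): centre of the top face of the white round plate in the case, 13 mm above the bench and 10 mm nearer the tab side than the case's centre; axes as the case
- lid (a joint): the lid's hinge angle in rad: 0 closed, 1.85 leaning back on its stop (1.57 is upright). It swings freely: it falls shut if let go before upright, and falls gently back onto the stop beyond it. The lid is a blue slab 190 by 220 by 9 mm, about 0.3 kg, lying on the case's rim.
- lid_hinge (a point): middle of the hinge line, on the case's +x rim at the lid's underside, 70 mm above the bench; the hinge line runs along the case's y
- lid_tab (a point): middle of the underside of the outer edge of the yellow tab at the lid's front: the tab is 80 mm wide, 8 mm thick and stands 35 mm out beyond the case's front wall, 70 mm above the bench when closed, so that a fingertip fits under it; it moves with the lid (225 mm from the hinge; lid's own x points from tab to hinge, z out of its top face)
- large_disc: larger setting disc, bright steel with a dark middle, 66 mm across, 16 mm thick, about 0.42 kg, lying flat; origin at the centre of its underside
- small_disc: smaller setting disc, yellow brass with a black middle, 60 mm across, 16 mm thick, about 0.36 kg, lying flat; origin at the centre of its underside
- nut0: black steel flange nut, a bystander: round flange 62 mm across, hexagon above it, 33 mm tall; origin at the centre of its underside
- nut1: black steel flange nut, a bystander: round flange 62 mm across, hexagon above it, 33 mm tall; origin at the centre of its underside
- nut2: black steel flange nut, a bystander: round flange 62 mm across, hexagon above it, 33 mm tall; origin at the centre of its underside
- mirror: chrome inspection mirror lying flat, a bystander, about 200 mm long along its y and 12 mm high: 60 mm round head centred 70 mm towards its +y, black grip 75 mm long at its -y end; origin on its underside between them
Not all that is in view belongs to the job. Of the things shaped like the small_disc, the yellow one is meant. Of the things shaped like the large_disc, the steel one is meant.

How it is judged:
By the outcome, as a careful person would: the job done as asked, in the order asked, and still so for the second after the job is handed in, with the robot touching nothing.
It also fails if it takes over 72 s, if anything falls off the work surface, if the arm or the gripper's body presses on something with over 40 N, if the wrist force passes 120 N, or if a joint passes its speed limit or range.

ROBOT

A 6-joint arm with a two-finger parallel gripper is mounted at the origin on the work surface. World frame = base frame: x ahead of the robot, y to its left, z up, the work surface at z = 0. Lengths are in m, angles in degrees, forces in N, time in s.
With the tool pointing down it reaches from about 0.375 to 0.9 m from the base axis. Payload 3.1 kg.
Tool frame: the origin (TCP) lies on the centre line of the jaws, within the pads' length; the fingertips stand 19 mm ahead of it and the grasp point (between the pads) is the TCP (tips_ahead is the distance from the TCP to the fingertips, in m); z points along the fingers, y is the line along which they close (so a half turn about z gives the same grasp; the last joint's range is limited). The gripper opens to 87 mm and grips with 3 to 60 N. Pads are 19 mm wide; open, the fingers measure 117 mm over their backs; the gripper's body (75 mm by 190 mm) begins 51 mm behind the grasp point.
Start: joints at [-83.68, 30.224, 82.088, -0, 67.689, -10.227], TCP at [0.178, -0.599, 0.242] pointing down, gripper open.
Joint ranges: [-176.69, 176.69], [-43.24, 126.21], [12.49, 139.97], [-82, 262], [0, 151.66], [-163.58, 163.58]. Speed limits (degrees/s): [159.86, 159.86, 180, 180, 180, 180].

INTERFACE

Orientations are given as a 3x3 rotation matrix whose columns are the frame's x, y, z axes.
In Python, from rig import read_state, capture, hand_in, trace, landmark_of, tips_ahead gives the robot as it stands.
- The arm moves only by the shell command python3 -m jog 'ROWS'. ROWS is JSON, a list of rows, each an object of numbers: "tx", "ty", "tz": the shift along the tool's x, y, z in cm; "roll": the turn about the tool's z in rad; "jaw": the opening, from 0 (shut) to 1 (fully open). A call has 1 to 8 rows; each row shifts and turns the commanded pose from where the row before left it, along the tool's axes as they then stand; what a row does not reach is not made up. A row lasts 1/10 s, in which the tool goes at most 50 mm and 8.59 degrees, less where a joint would pass 70% of its speed; a pose out of reach is approached as far as the arm can. A call with a gripper value outside its range is refused whole. The fingers move at their own pace and stop on an object; the grip force is fixed at half the most. Time passes only in rows, so rows that do not move let the fingers close. It gives the time, the measured TCP pose, the force, the opening and the grip force at its end, in the units of the state.
- read_state(): the state, without advancing time (a new reading comes with each control period).
- capture(name): name is "scene" or "side" or "wrist"; returns a dict with "img" (420x560x3 uint8, red, green, blue), "vertical_fov" (degrees; the focal length in pixels is half the picture's height over the tangent of half this angle, whatever the lens; pixels are square), "cx", "cy" (the principal point, pixels), "cam_to_world" (4x4, takes a point from camera to world coordinates); the wrist camera has in their place "tool_from_camera" (4x4, takes a point from camera to tool coordinates, whose origin is the TCP and whose axes are the flange's). Camera axes: x right, y up, looking along -z (the intrinsics and any distortion apply to the point x, -y, -z); pixel columns grow to the right and rows downward; lengths in m; the calibration is good to about 2 mm. A picture is of the moment at which its call begins: read the wrist's pose just before it. There is no depth.
- hand_in(): hands the job in; it is judged then, once.
Trained networks look in the newest picture that a camera, given by its name, has taken for a name from the list of things; names that differ only in an ending like _2 or _b are one class to them, and where a whole thing is asked for, a point or a joint stands for the part that bears it (a point fixed in the world has none). Each returns a list of dicts, best first, with "p" (0 to 1); they miss things now and then, are a little off and sometimes report something else, mostly with a low value. They report only what shows in the picture. A call takes as long as a camera call. They do not tell look-alikes from the thing itself.
- trace(camera, thing): "pixels" (420x560 bool, what is visible of it) and "bbox" ([left, top, width, height] in pixels, round what is visible of it).
- landmark_of(camera, thing): "point" ([row, column] in pixels: a listed point, or the origin of a listed thing).
The state is a dict: "time_s": time; "joint_positions": joint angles; "qvel": joint speeds; "tau": joint torques, N m; "position": TCP position; "tcp_rot": TCP orientation; "force": force on the tool from outside, world axes, zero at the start; "moment": the same for the moment, N m; "opening": opening from 0.0 (shut) to 1.0 (fully open); "grasp_force": force on a finger pad.
Only numpy, scipy, OpenCV 4.12 (cv2) and the standard library are available. Lean on these libraries where they do the work, as an engineer would, in place of code of your own. Each camera call takes 0.05 s, during which the arm holds its last target. There are 200 camera calls.

## Working session

There is one attempt and no reset: what is moved stays moved. The work goes in short steps, Python scripts to look and compute and a shell command to move; the robot and the scene stay as the last step left them, time stands still between calls to the robot, and variables do not carry over. Pictures are saved under pics/ and viewed, at most 10 in all, crops included, and the job is handed in when it is done.

```bash
ls; mkdir -p pics; cat > h.py <<'E'
import numpy as np, cv2
from rig import *
def cam(c,st=None):
    f=210/np.tan(np.radians(c["vertical_fov"]/2))
    if "cam_to_world" in c: T=np.array(c["cam_to_world"])
    else:
        B=np.eye(4);B[:3,:3]=st["tcp_rot"];B[:3,3]=st["position"];T=B@np.array(c["tool_from_camera"])
    return f,c["cx"],c["cy"],T
def ray(c,rc,z,st=None):
    f,cx,cy,T=cam(c,st)
    d=T[:3,:3]@np.array([(rc[1]-cx)/f,-(rc[0]-cy)/f,-1.]);o=T[:3,3]
    return o+d*(z-o[2])/d[2]
def proj(c,P,st=None):
    f,cx,cy,T=cam(c,st);p=np.linalg.inv(T)@np.append(P,1)
    return np.array([cy+f*p[1]/p[2], cx-f*p[0]/p[2]])
def save(n,img): cv2.imwrite(f"pics/{n}.png",img[:,:,::-1])
E
python3 - <<'E'
from h import *
for n in("scene","side","wrist"):
    st=read_state();c=capture(n);save(n,c["img"])
    print(n,{k:v for k,v in c.items() if k not in("img","cam_to_world","tool_from_camera")})
    print(np.round(cam(c,st)[3],3).tolist())
    for t,z in(("lid_tab",.07),("lid_hinge",.07),("case",0),("large_disc",0),("small_disc",0),("nut0",0),("mirror",0)):
        print(t,[(round(r["p"],2),np.round(r["point"]).tolist(),np.round(ray(c,r["point"],z,st),3).tolist()) for r in landmark_of(n,t)])
print(read_state())
c=[cv2.imread(f"pics/{n}.png") for n in("scene","side")]
E
```

```text
pics
scene {'vertical_fov': 51.76415481670395, 'cx': 281.02934607388266, 'cy': 209.45742152179713}
[[0.551, -0.61, 0.569, 1.071], [0.834, 0.417, -0.361, -0.368], [-0.018, 0.673, 0.739, 0.783], [0.0, 0.0, 0.0, 1.0]]
lid_tab [(0.26, [329.0, 194.0], [0.675, -0.308, 0.07])]
lid_hinge [(0.77, [167.0, 359.0], [0.512, 0.215, 0.07])]
case [(0.84, [202.0, 329.0], [0.514, 0.125, 0.0]), (0.7, [206.0, 209.0], [0.356, -0.127, 0.0])]
large_disc [(0.91, [232.0, 161.0], [0.368, -0.257, 0.0]), (0.84, [259.0, 188.0], [0.475, -0.239, 0.0]), (0.33, [205.0, 210.0], [0.356, -0.124, -0.0])]
small_disc [(0.55, [344.0, 141.0], [0.607, -0.399, 0.0])]
nut0 [(0.91, [208.0, 211.0], [0.365, -0.125, 0.0]), (0.63, [306.0, 278.0], [0.685, -0.138, 0.0]), (0.58, [152.0, 376.0], [0.437, 0.348, -0.0])]
mirror [(0.83, [187.0, 423.0], [0.608, 0.355, 0.0]), (0.18, [200.0, 327.0], [0.507, 0.125, 0.0])]
side {'vertical_fov': 53.18287562096555, 'cx': 283.05262435767554, 'cy': 207.01486478912096}
[[-0.824, 0.401, -0.401, 0.157], [-0.567, -0.571, 0.593, 0.512], [0.008, 0.716, 0.698, 0.683], [0.0, 0.0, 0.0, 1.0]]
lid_tab [(0.71,
[... 977 characters left out ...]
404506e-03,
        6.76906101e+01, -1.02276452e+01]), 'qvel': array([ 0.08370943,  0.03372199, -0.00300399, -0.03540827, -0.0403264 ,
       -0.01416383]), 'tau': array([-3.96868490e-04, -4.40026832e+01, -1.76983309e+01,  6.34158798e-02,
        5.04020287e-02, -6.49934378e-06]), 'position': array([ 0.17800001, -0.59908072,  0.24157093]), 'tcp_rot': array([[ 9.58590182e-01,  2.84789153e-01, -2.63315907e-05],
       [ 2.84789153e-01, -9.58590183e-01, -3.40327247e-06],
       [-2.62104194e-05, -4.23660784e-06, -1.00000000e+00]]), 'force': array([ 0.33909528, -0.26060897,  0.10040018]), 'moment': array([-0.01118563, -0.01405937,  0.01361357]), 'grasp_force': 0.0, 'opening': 1.0003940189468565}
```

View pics/scene.png

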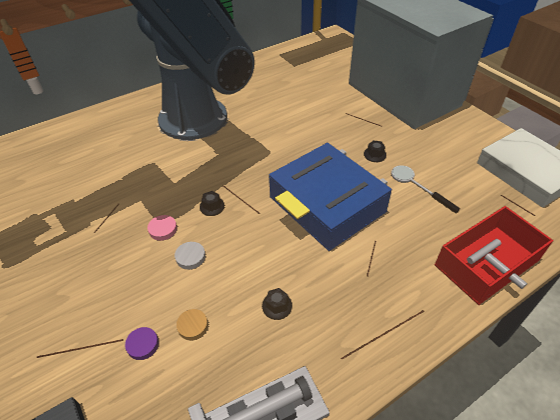

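View pics/side.png

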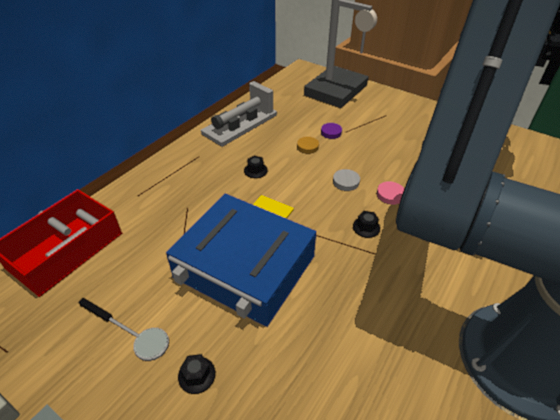

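```bash
cat > fit.py <<'E'
from h import *
from scipy.optimize import minimize
def hullmask(c,P,st=None):
    q=np.array([proj(c,p,st)[::-1] for p in P])
    m=np.zeros((420,560),np.uint8)
    cv2.fillConvexPoly(m,cv2.convexHull(np.round(q*16).astype(np.int32)),1,cv2.LINE_8,4);return m>0
def cyl(x,y,r,h,z=0):
    a=np.linspace(0,2*np.pi,40);return [(x+r*np.cos(t),y+r*np.sin(t),zz) for t in a for zz in(z,z+h)]
def box(x,y,yaw):
    c,s=np.cos(yaw),np.sin(yaw)
    return [(x+c*u-s*v,y+s*u+c*v,z) for u in(-.095,.095) for v in(-.11,.11) for z in(0,.079)]
def fit(views,shape,x0,steps):
    def f(p):
        return sum(1-(m&k).sum()/(m|k).sum() for c,m,st in views for k in[hullmask(c,shape(*p),st)])
    x0=np.array(x0,float);S=np.vstack([x0]+[x0+np.eye(len(x0))[i]*steps[i] for i in range(len(x0))])
    r=minimize(f,x0,method="Nelder-Mead",options=dict(initial_simplex=S,xatol=1e-4,fatol=1e-4));return r.x,r.fun/len(views)
E
python3 - <<'E'
from fit import *
C={}
for n in("scene","side"):
    c=capture(n);hsv=cv2.cvtColor(c["img"],cv2.COLOR_RGB2HSV)
    C[n]=(c,hsv,trace(n,"case"),trace(n,"large_disc"),trace(n,"small_disc"))
def near(n,i,P):
    c=C[n][0];p=proj(c,P).astype(int)
    for r in C[n][i]:
        if r["pixels"][p[0]-4:p[0]+5,p[1]-4:p[1]+5].any() : return (c,r["pixels"],None)
def do(lbl,i,P,shape,x0,st):
    V=[v for v in(near(n,i,P) for n in C) if v]
    for v in V: print(lbl,np.round(fit([v],shape,x0,st)[0],4),v[1].sum())
    print(lbl,"all",fit(V,shape,x0,st))
do("large",3,(.477,-.24,.01),lambda x,y:cyl(x,y,.033,.016),(.477,-.24),(.01,.01))
do("small",4,(.63,-.302,.01),lambda x,y:cyl(x,y,.03,.016),(.63,-.302),(.01,.01))
V=[]
for n in C:
    c,h,_,_,_=C[n]
    b=((h[:,:,0]>105)&(h[:,:,0]<130)&(h[:,:,1]>120)).astype(np.uint8)
    nn,l=cv2.connectedComponents(b);p=proj(c,(.52,.13,.079)).astype(int)
    k=l[p[0],p[1]];m=(l==k)
    m=cv2.morphologyEx(m.astype(np.uint8),cv2.MORPH_CLOSE,np.ones((9,9)))>0
    print(n,k,m.sum());V.append((c,m,None))
for v in V+[0]: print("case",fit(V if v==0 else [v],box,(.514,.12,1.62),(.01,.01,.1)))
for t,z in(("lid_tab",.07),):
  for n in C:
    c,h,_,_,_=C[n];y=((h[:,:,0]>25)&(h[:,:,0]<33)&(h[:,:,1]>180)&(h[:,:,2]>120))
    p=proj(c,(.53,0,.075)).astype(int);w=np.zeros_like(y);w[p[0]-30:p[0]+30,p[1]-40:p[1]+40]=1
    rr,cc=np.nonzero(y&w);print("yellow",n,len(rr),ray(c,(rr.mean(),cc.mean()),.078))
a=cv2.resize(C["scene"][0]["img"][210:370,110:240],None,fx=3,fy=3,interpolation=2)
b=cv2.resize(C["side"][0]["img"][110:270,240:410],None,fx=2.4,fy=2.4,interpolation=2)
o=np.zeros((480,800,3),np.uint8);o[:a.shape[0],:a.shape[1]]=a;o[:b.shape[0],392:392+b.shape[1]]=b;save("crop",o)
E
```

```text
large [ 0.4743 -0.2307] 682
large [ 0.4721 -0.2299] 465
large all (array([ 0.47303632, -0.23056388]), np.float64(0.1035954737183647))
small [ 0.6297 -0.2999] 789
small [ 0.625  -0.2992] 291
small all (array([ 0.62843213, -0.29968615]), np.float64(0.13284860947904426))
scene 4 5296
side 32 10087
case (array([0.46806307, 0.15718363, 1.62816175]), np.float64(0.29813333333333336))
case (array([0.51765579, 0.113085  , 1.62720923]), np.float64(0.18169254532151857))
case (array([0.51678977, 0.11546839, 1.62841462]), np.float64(0.2671645034883162))
yellow scene 0 [nan nan nan]
yellow side 408 [0.52365901 0.0071603  0.078     ]<stdin>:29: RuntimeWarning: Mean of empty slice.
  ret = ret.dtype.type(ret / rcount)
```

View pics/crop.png

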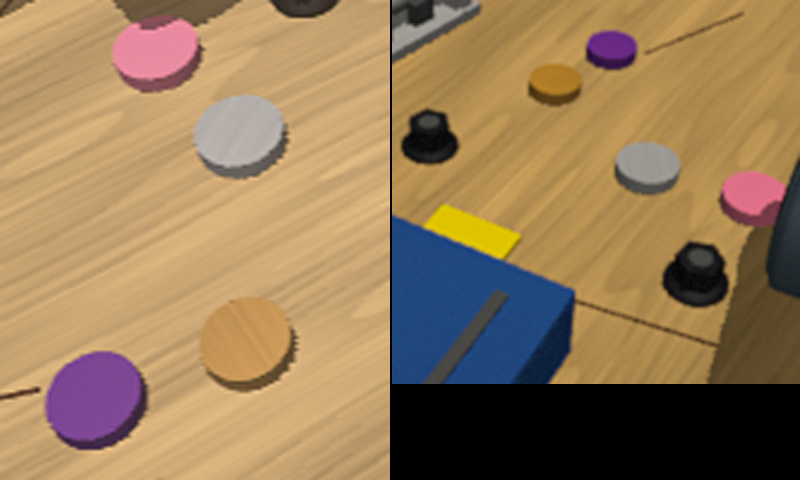

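The steel disc (scene 255,190) is the large one, and the pink disc (229,162) is a decoy. The yellow brass disc (323,192) is the small one, and the purple disc (343,142) is a decoy. The crop confirms the colours. Next I move the wrist camera to see the discs and the tab from above.

```bash
python3 -m jog '[{"tx":3.2,"ty":-2.2},{"tx":3.2,"ty":-2.2},{"tx":3.2,"ty":-2.2},{"tx":3.2,"ty":-2.2},{"tx":3.2,"ty":-2.2},{"tx":3.2,"ty":-2.2},{"tx":3.2,"ty":-2.2},{"tx":3.2,"ty":-2.2}]'
python3 -m jog '[{"tx":3.2,"ty":-2.2},{"tx":3.2,"ty":-2.2},{"tx":3.2,"ty":-2.2},{"tx":3.2,"ty":-2.2},{"tx":3.2,"ty":-2.2},{"tx":3.2,"ty":-2.2},{"tx":3.2,"ty":-2.2},{"tz":-1}]'
python3 - <<'E'
from fit import *
st=read_state();c=capture("wrist");save("w1",c["img"])
for t,z in(("lid_tab",.07),("lid_hinge",.07),("case",0),("large_disc",0),("small_disc",0)):
    print(t,[(round(r["p"],2),np.round(r["point"]).tolist(),np.round(ray(c,r["point"],z,st),3).tolist()) for r in landmark_of("wrist",t)])
for t,R in(("large_disc",.033),("small_disc",.03)):
    for r in trace("wrist",t):
        rr,cc=np.nonzero(r["pixels"]);p=ray(c,(rr.mean(),cc.mean()),.012,st)
        print(t,r["p"],c["img"][int(rr.mean()),int(cc.mean())],p,fit([(c,r["pixels"],st)],lambda x,y:cyl(x,y,R,.016),p[:2],(.01,.01)))
for t in("lid","lid_tab"):
  for r in trace("wrist",t): print(t,r["p"],r["bbox"],r["pixels"].sum())
print(st["position"])
E
```

```text
lid_tab []
lid_hinge []
case []
large_disc []
small_disc []
[ 0.1779986  -0.59907269  0.24152247]$[0]: bad value
$[0]: bad value
```

View pics/w1.png

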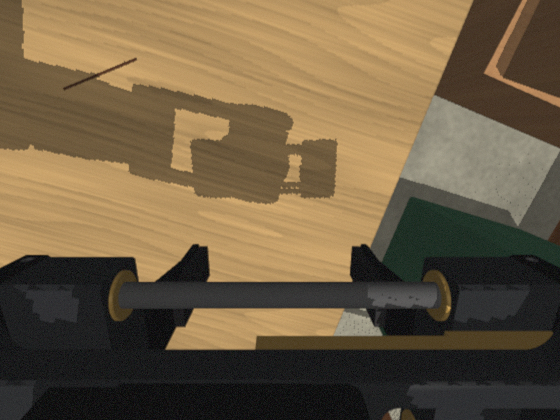

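The move was refused, so the view hasn't changed: only bench, with the gripper in the lower half (fingertips at about rows 250–330). Each row probably needs every key.

```bash
python3 -m jog '[{"tx":3.2,"ty":-2.2,"tz":0,"roll":0,"jaw":1}]' || python3 -m jog --help; python3 -m jog '[{"tx":3.2,"ty":-2.2,"jaw":1}]'
```

```text
time_s: 2.2
position: [0.2004, -0.5727, 0.2417]
tcp_rot: [[0.96, 0.281, -0.001], [0.281, -0.96, -0.005], [-0.002, 0.005, -1.0]]
force: [-0.4, 0.1, -0.1]
opening: 0.999
grasp_force: 0.0$[0]: bad value
```

```bash
python3 -m jog '[{"tx":3.2,"ty":-2.8,"tz":0,"roll":0,"jaw":1},{"tx":3.2,"ty":-2.8,"tz":0,"roll":0,"jaw":1},{"tx":3.2,"ty":-2.8,"tz":0,"roll":0,"jaw":1},{"tx":3.2,"ty":-2.8,"tz":0,"roll":0,"jaw":1},{"tx":3.2,"ty":-2.8,"tz":0,"roll":0,"jaw":1},{"tx":3.2,"ty":-2.8,"tz":0,"roll":0,"jaw":1},{"tx":3.2,"ty":-2.8,"tz":0,"roll":0,"jaw":1},{"tx":3.2,"ty":-2.8,"tz":0,"roll":0,"jaw":1}]'
python3 -m jog '[{"tx":3.2,"ty":-2.8,"tz":0,"roll":0,"jaw":1},{"tx":3.2,"ty":-2.8,"tz":0,"roll":0,"jaw":1},{"tx":3.2,"ty":-2.8,"tz":0,"roll":0,"jaw":1},{"tx":0,"ty":0,"tz":0,"roll":0,"jaw":1},{"tx":0,"ty":0,"tz":0,"roll":0,"jaw":1}]'
cat > w.py <<'E'
import sys
from fit import *
st=read_state();c=capture("wrist");save(sys.argv[1],c["img"])
for t,z in(("lid_tab",.07),("lid_hinge",.07),("case",0),("large_disc",0),("small_disc",0)):
    print(t,[(round(r["p"],2),np.round(r["point"]).tolist(),np.round(ray(c,r["point"],z,st),3).tolist()) for r in landmark_of("wrist",t)])
for t,R in(("large_disc",.033),("small_disc",.03)):
    for r in trace("wrist",t):
        rr,cc=np.nonzero(r["pixels"]);p=ray(c,(rr.mean(),cc.mean()),.012,st)
        print(t,round(r["p"],2),r["bbox"],c["img"][int(rr.mean()),int(cc.mean())],np.round(p,4),fit([(c,r["pixels"],st)],lambda x,y:cyl(x,y,R,.016),p[:2],(.01,.01)))
print(st["position"],st["qvel"])
E
python3 w.py w2
```

```text
time_s: 3.0
position: [0.3848, -0.2799, 0.2418]
tcp_rot: [[0.959, 0.284, 0.001], [0.284, -0.959, -0.001], [0.0, 0.001, -1.0]]
force: [0.8, -0.1, -0.8]
opening: 1.002
grasp_force: 0.0
time_s: 3.5
position: [0.4525, -0.1727, 0.2417]
tcp_rot: [[0.958, 0.288, -0.0], [0.288, -0.958, -0.001], [-0.0, 0.001, -1.0]]
force: [-0.2, -0.4, -0.1]
opening: 0.997
grasp_force: 0.0
lid_tab [(0.71, [85.0, 144.0], [0.529, -0.008, 0.07]), (0.67, [239.0, 224.0], [0.39, -0.125, 0.07])]
lid_hinge []
case [(0.57, [66.0, 66.0], [0.522, 0.116, 0.0])]
large_disc [(0.87, [260.0, 314.0], [0.365, -0.252, 0.0]), (0.57, [183.0, 323.0], [0.476, -0.227, 0.0])]
small_disc [(0.9, [82.0, 424.0], [0.63, -0.304, 0.0]), (0.73, [117.0, 486.0], [0.615, -0.396, 0.0])]
large_disc 0.72 [293.0, 241.1, 44.1, 42.7] [216 136 156] [ 0.3666 -0.2505  0.012 ] (array([ 0.3624101 , -0.25197325]), np.float64(0.11540585311982332))
large_disc 0.69 [301.5, 158.6, 52.6, 58.7] [96 93 90] [ 0.4744 -0.232   0.012 ] (array([ 0.47336827, -0.231592  ]), np.float64(0.05020920502092052))
small_disc 0.67 [399.8, 49.8, 57.3, 60.5] [198 147  76] [ 0.6293 -0.3004  0.012 ] (array([ 0.6292837 , -0.30035695]), np.float64(0.05777433113609931))
small_disc 0.6 [461.0, 91.4, 58.2, 51.5] [113  54 136] [ 0.6113 -0.3964  0.012 ] (array([ 0.61103561, -0.39813015]), np.float64(0.05327368849125658))
[ 0.45246155 -0.17269049  0.24165436] [-2.64255663  0.07117013  0.10800889 -0.3290705  -0.053141    0.02017563]
```

View pics/w2.png

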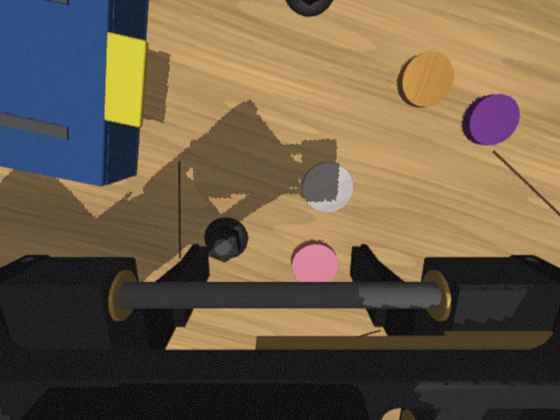

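The steel disc is at (184,327) and the brass at (80,427); wrist and scene fits agree to about 1 mm. The yellow tab covers columns 105–147, rows 34–126. Now I measure the tab precisely.

```bash
cat > tab.py <<'E'
from fit import *
st=read_state();c=capture("wrist")
h=cv2.cvtColor(c["img"],cv2.COLOR_RGB2HSV)
m=((h[:,:,0]>24)&(h[:,:,0]<35)&(h[:,:,1]>190)).astype(np.uint8)
n,l,s,_=cv2.connectedComponentsWithStats(m);k=1+np.argmax(s[1:,4]);print(s[k])
rr,cc=np.nonzero(l==k)
P=np.array([ray(c,(a,b),.078,st)[:2] for a,b in zip(rr,cc)])
R=cv2.minAreaRect((P*1000).astype(np.float32));print(R,cv2.boxPoints(R).round(1).tolist())
def shape(x,y,yaw):
    C,S=np.cos(yaw),np.sin(yaw);return [(x+C*u-S*v,y+S*u+C*v,.078) for u in(-.0175,.0175) for v in(-.04,.04)]
print(fit([(c,l==k,st)],shape,(R[0][0]/1000,R[0][1]/1000,1.62),(.005,.005,.05)))
print(st["position"])
E
python3 tab.py
```

```text
[114 114   3   3   4]
((492.8601989746094, 9.657453536987305), (2.026299238204956, 1.4151711463928223), 36.40749740600586) [[491.6000061035156, 9.600000381469727], [492.5, 8.5], [494.1000061035156, 9.699999809265137], [493.29998779296875, 10.800000190734863]]
(array([ 4.54810032e-01, -1.28665772e-03,  1.89884598e+00]), np.float64(0.9985310319500551))
[ 0.45177363 -0.17426088  0.24153582]
```

```bash
sed -i 's/^m=.*/i=c["img"].astype(int);print(i[83,125],i[60,125]);m=((np.minimum(i[:,:,0],i[:,:,1])>2.2*i[:,:,2]+10)\&(i[:,:,0]>120)\&(i[:,:,1]>.78*i[:,:,0])).astype(np.uint8)/' tab.py; python3 tab.py
```

```text
[215 205  58] [215 206  60]
[ 103   32   42   95 3306]
((526.2392578125, 6.549503326416016), (79.68925476074219, 36.11277389526367), 4.757226467132568) [[485.0, 21.200000762939453], [488.0, -14.699999809265137], [567.4000244140625, -8.100000381469727], [564.4000244140625, 27.799999237060547]]
(array([0.5263544 , 0.00658711, 1.65106699]), np.float64(0.0207961972667855))
[ 0.45182381 -0.17411932  0.24153936]
```

```bash
python3 -m jog '[{"tx":0,"ty":0,"tz":0,"roll":-0.136,"jaw":1},{"tx":0,"ty":0,"tz":0,"roll":-0.136,"jaw":1},{"tx":0,"ty":0,"tz":0,"roll":-0.136,"jaw":1},{"tx":0,"ty":0,"tz":0,"roll":-0.136,"jaw":1},{"tx":0,"ty":0,"tz":0,"roll":-0.136,"jaw":1},{"tx":0,"ty":0,"tz":0,"roll":-0.136,"jaw":1},{"tx":0,"ty":0,"tz":0,"roll":-0.136,"jaw":1},{"tx":0,"ty":0,"tz":0,"roll":-0.136,"jaw":1}]'
python3 -m jog '[{"tx":0,"ty":0,"tz":0,"roll":-0.136,"jaw":1},{"tx":0,"ty":0,"tz":0,"roll":-0.136,"jaw":1},{"tx":3.4,"ty":1.8,"tz":0,"roll":0,"jaw":1},{"tx":3.4,"ty":1.8,"tz":2,"roll":0,"jaw":1},{"tx":3.4,"ty":1.8,"tz":3,"roll":0,"jaw":1},{"tx":3.4,"ty":1.8,"tz":3,"roll":0,"jaw":1},{"tx":3.5,"ty":1.7,"tz":3,"roll":0,"jaw":1},{"tx":0,"ty":0,"tz":0,"roll":0,"jaw":1}]'
python3 - <<'E'
from rig import *;import numpy as np
s=read_state();print(s["joint_positions"].round(1))
d=np.array([.5266,.0041,.074])-s["position"];print(s["tcp_rot"].T@d*100, s["tcp_rot"].round(4),s["position"])
E
```

```text
time_s: 4.8
position: [0.4521, -0.1735, 0.2415]
tcp_rot: [[0.188, 0.982, -0.0], [0.982, -0.188, 0.0], [0.0, -0.0, -1.0]]
force: [-0.4, 0.3, -0.1]
opening: 1.0
grasp_force: 0.0
time_s: 5.6
position: [0.526, 0.008, 0.1278]
tcp_rot: [[-0.083, 0.997, -0.007], [0.997, 0.083, 0.002], [0.003, -0.007, -1.0]]
force: [-1.3, -0.6, 0.4]
opening: 0.996
grasp_force: 0.0
[-1.130e+01  3.250e+01  1.019e+02  1.000e-01  4.600e+01 -1.610e+01]
[-0.40943935  0.05901054  5.38013288] [[-0.0825  0.9966 -0.007 ]
 [ 0.9966  0.0825  0.0025]
 [ 0.003  -0.0067 -1.    ]] [0.5260481  0.00799976 0.12781619]
```

```bash
python3 -m jog '[{"tx":-0.4,"ty":0.05,"tz":0,"roll":0,"jaw":1},{"tx":0,"ty":0,"tz":0,"roll":0,"jaw":1},{"tx":0,"ty":0,"tz":0,"roll":0,"jaw":1}]'
python3 - <<'E'
from rig import *;import numpy as np
from h import *
s=read_state();c=capture("wrist");c2=capture("side");save("w3",np.vstack([c["img"][200:],cv2.resize(c2["img"][120:280,180:366],(560,480))[:380]]))
d=np.array([.5266,.0041,.074])-s["position"];print(s["tcp_rot"].T@d*100, s["tcp_rot"].round(4),s["position"])
E
```

```text
time_s: 5.9
position: [0.529, -0.0015, 0.1327]
tcp_rot: [[-0.076, 0.997, 0.002], [0.997, 0.076, -0.001], [-0.001, 0.002, -1.0]]
force: [0.7, -0.8, -0.9]
opening: 1.001
grasp_force: 0.0
[ 0.57855891 -0.20913402  5.87203931] [[-7.580e-02  9.971e-01  2.400e-03]
 [ 9.971e-01  7.580e-02 -7.000e-04]
 [-9.000e-04  2.300e-03 -1.000e+00]] [ 0.52898483 -0.00147093  0.13272996]
```

View pics/w3.png

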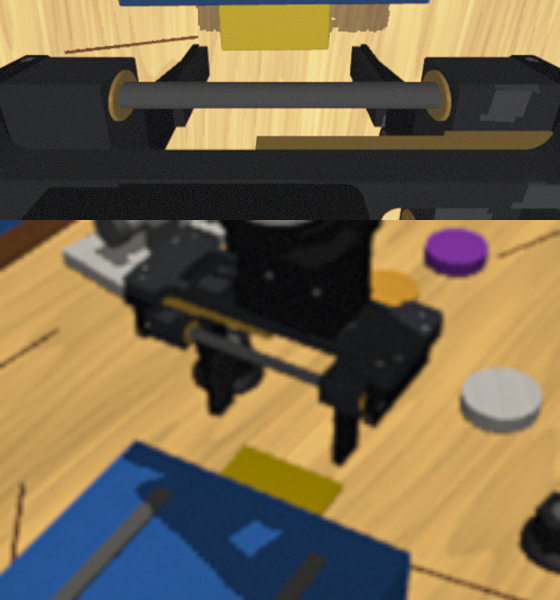

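The tab is at columns 221–330 in the wrist view, between the fingertips at 208 and 351. It sits about 3 mm to one side, which matches the computed correction.

```bash
cat > to.py <<'E'
import sys;from rig import *;import numpy as np
s=read_state();d=np.array([float(v) for v in sys.argv[1:4]])-s["position"];print("d_tool_cm",(s["tcp_rot"].T@d*100).round(2),"yaw",np.degrees(np.arctan2(s["tcp_rot"][1,0],s["tcp_rot"][0,0])).round(2),s["position"].round(4),s["force"].round(1))
E
python3 -m jog '[{"tx":0.55,"ty":-0.25,"tz":1,"roll":0,"jaw":1},{"tx":0,"ty":0,"tz":1,"roll":0,"jaw":1},{"tx":0,"ty":0,"tz":0,"roll":0,"jaw":1},{"tx":0,"ty":0,"tz":0,"roll":0,"jaw":1}]'
python3 to.py .5266 .0041 .074
```

```text
time_s: 6.4
position: [0.525, 0.0055, 0.1109]
tcp_rot: [[-0.078, 0.997, -0.001], [0.997, 0.078, 0.0], [0.0, -0.001, -1.0]]
force: [0.6, 0.5, 0.2]
opening: 1.003
grasp_force: 0.0
d_tool_cm [-0.15  0.16  3.69] yaw 94.47 [0.525  0.0055 0.1109] [0.6 0.5 0.2]
```

```bash
python3 -m jog '[{"tx":-0.15,"ty":0.1,"tz":0.7,"roll":0,"jaw":1},{"tx":0,"ty":0,"tz":0.8,"roll":0,"jaw":1},{"tx":0,"ty":0,"tz":0.8,"roll":0,"jaw":1},{"tx":0,"ty":0,"tz":0.7,"roll":0,"jaw":1},{"tx":0,"ty":0,"tz":0.7,"roll":0,"jaw":1},{"tx":0,"ty":0,"tz":0,"roll":0,"jaw":1},{"tx":0,"ty":0,"tz":0,"roll":0,"jaw":1}]'
python3 to.py .5266 .0041 .074
```

```text
time_s: 7.1
position: [0.5264, 0.004, 0.0743]
tcp_rot: [[-0.078, 0.997, -0.001], [0.997, 0.078, 0.0], [0.0, -0.001, -1.0]]
force: [0.3, 0.2, -0.5]
opening: 0.999
grasp_force: 0.0
d_tool_cm [0.01 0.02 0.03] yaw 94.47 [0.5264 0.004  0.0743] [ 0.3  0.2 -0.5]
```

No contact on the way down. Closing on the tab.

```bash
python3 -m jog '[{"tx":0,"ty":0,"tz":0,"roll":0,"jaw":0.5},{"tx":0,"ty":0,"tz":0,"roll":0,"jaw":0.5},{"tx":0,"ty":0,"tz":0,"roll":0,"jaw":0.5},{"tx":0,"ty":0,"tz":0,"roll":0,"jaw":0.5},{"tx":0,"ty":0,"tz":0,"roll":0,"jaw":0.5}]'
python3 - <<'E'
import numpy as np
# tool-frame increments (cm) of grip point on arc: r=.210 from hinge, 4mm above underside
th=np.linspace(0,1.78,25);x=-.210*np.cos(th)+.004*np.sin(th);z=.210*np.sin(th)+.004*np.cos(th)
print(np.c_[np.diff(x)*100,-np.diff(z)*100].round(2).tolist())
E
```

```text
time_s: 7.6
position: [0.5252, 0.0039, 0.0746]
tcp_rot: [[-0.079, 0.997, -0.003], [0.997, 0.079, -0.0], [0.0, -0.003, -1.0]]
force: [-5.0, -3.0, 2.9]
opening: 0.912
grasp_force: 30.0
[[0.09, -1.55], [0.2, -1.54], [0.32, -1.52], [0.43, -1.5], [0.54, -1.46], [0.64, -1.42], [0.75, -1.37], [0.85, -1.31], [0.94, -1.24], [1.03, -1.17], [1.11, -1.09], [1.19, -1.0], [1.26, -0.91], [1.33, -0.81], [1.38, -0.71], [1.43, -0.61], [1.47, -0.5], [1.51, -0.39], [1.53, -0.28], [1.55, -0.16], [1.56, -0.05], [1.56, 0.07], [1.55, 0.18], [1.53, 0.3]]
```

```bash
python3 -m jog '[{"tx":0.09,"ty":0,"tz":-1.55,"roll":0,"jaw":0.5},{"tx":0.2,"ty":0,"tz":-1.54,"roll":0,"jaw":0.5},{"tx":0.32,"ty":0,"tz":-1.52,"roll":0,"jaw":0.5},{"tx":0.43,"ty":0,"tz":-1.5,"roll":0,"jaw":0.5},{"tx":0.54,"ty":0,"tz":-1.46,"roll":0,"jaw":0.5},{"tx":0.64,"ty":0,"tz":-1.42,"roll":0,"jaw":0.5}]'
python3 -m jog '[{"tx":0,"ty":0,"tz":0,"roll":0,"jaw":0.5}]'; python3 to.py .5098 .2134 .07
```

```text
time_s: 8.2
position: [0.5232, 0.0266, 0.1642]
tcp_rot: [[-0.078, 0.997, -0.003], [0.997, 0.078, 0.001], [0.001, -0.003, -1.0]]
force: [-4.0, -0.0, -3.0]
opening: 0.914
grasp_force: 30.0
time_s: 8.3
position: [0.5232, 0.0271, 0.1652]
tcp_rot: [[-0.078, 0.997, -0.003], [0.997, 0.078, 0.001], [0.001, -0.002, -1.0]]
force: [-4.0, -0.8, -2.5]
opening: 0.915
grasp_force: 30.0
d_tool_cm [18.67  0.15  9.53] yaw 94.49 [0.5232 0.0271 0.1652] [-4.  -0.8 -2.5]
```

```bash
python3 -m jog '[{"tx":0.75,"ty":0,"tz":-1.37,"roll":0,"jaw":0.5},{"tx":0.85,"ty":0,"tz":-1.31,"roll":0,"jaw":0.5},{"tx":0.94,"ty":0,"tz":-1.24,"roll":0,"jaw":0.5},{"tx":1.03,"ty":0,"tz":-1.17,"roll":0,"jaw":0.5},{"tx":1.11,"ty":0,"tz":-1.09,"roll":0,"jaw":0.5},{"tx":1.19,"ty":0,"tz":-1.0,"roll":0,"jaw":0.5},{"tx":1.26,"ty":0,"tz":-0.91,"roll":0,"jaw":0.5},{"tx":1.33,"ty":0,"tz":-0.81,"roll":0,"jaw":0.5}]'
python3 -m jog '[{"tx":1.38,"ty":0,"tz":-0.71,"roll":0,"jaw":0.5},{"tx":1.43,"ty":0,"tz":-0.61,"roll":0,"jaw":0.5},{"tx":0,"ty":0,"tz":0,"roll":0,"jaw":0.5}]'; python3 to.py .5098 .2134 .07
```

```text
time_s: 9.1
position: [0.5161, 0.1104, 0.2531]
tcp_rot: [[-0.079, 0.997, -0.005], [0.997, 0.079, -0.002], [-0.002, -0.005, -1.0]]
force: [-5.6, -1.4, -6.2]
opening: 0.91
grasp_force: 38.8
time_s: 9.4
position: [0.5136, 0.1397, 0.2664]
tcp_rot: [[-0.081, 0.997, -0.004], [0.997, 0.081, -0.001], [-0.001, -0.005, -1.0]]
force: [-6.4, -2.1, -2.7]
opening: 0.912
grasp_force: 37.9
d_tool_cm [ 7.39  0.3  19.63] yaw 94.62 [0.5136 0.1397 0.2664] [-6.4 -2.1 -2.7]
```

```bash
python3 -m jog '[{"tx":1.47,"ty":0.05,"tz":-0.5,"roll":0,"jaw":0.5},{"tx":1.51,"ty":0.05,"tz":-0.39,"roll":0,"jaw":0.5},{"tx":1.53,"ty":0.05,"tz":-0.28,"roll":0,"jaw":0.5},{"tx":1.55,"ty":0.05,"tz":-0.16,"roll":0,"jaw":0.5},{"tx":1.56,"ty":0.05,"tz":-0.05,"roll":0,"jaw":0.5},{"tx":1.56,"ty":0,"tz":0.07,"roll":0,"jaw":0.5},{"tx":1.55,"ty":0,"tz":0.18,"roll":0,"jaw":0.5},{"tx":1.53,"ty":0,"tz":0.3,"roll":0,"jaw":0.5}]'
python3 -m jog '[{"tx":0,"ty":0,"tz":0,"roll":0,"jaw":0.5},{"tx":0,"ty":0,"tz":0,"roll":0,"jaw":0.5}]'; python3 to.py .5098 .2134 .07
```

```text
time_s: 10.2
position: [0.5107, 0.2588, 0.2764]
tcp_rot: [[-0.081, 0.997, 0.005], [0.997, 0.081, -0.009], [-0.01, 0.004, -1.0]]
force: [-0.7, -34.8, 26.4]
opening: 0.52
grasp_force: 20.3
time_s: 10.4
position: [0.5105, 0.2579, 0.2766]
tcp_rot: [[-0.08, 0.997, 0.004], [0.997, 0.08, -0.009], [-0.009, 0.003, -1.0]]
force: [-1.0, -11.4, 8.0]
opening: 0.508
grasp_force: 6.5
d_tool_cm [-4.24 -0.49 20.7 ] yaw 94.59 [0.5105 0.2579 0.2766] [ -1.  -11.4   8. ]
```

The jaws came off the tab near the end, so I'm looking.

```bash
python3 - <<'E'
from h import *
a=capture("scene");b=capture("side")
print([landmark_of("scene",t) for t in("lid_tab","lid_hinge")],[landmark_of("side",t) for t in("lid_tab","lid_hinge")])
o=np.hstack([cv2.resize(a["img"][20:300,220:480],(390,420)),cv2.resize(b["img"][60:340,90:350],(390,420))]);save("l1",o)
E
```

```text
[[{'point': [79.9, 388.7], 'p': 0.69}], [{'point': [168.9, 359.9], 'p': 0.74}]] [[{'point': [277.0, 213.8], 'p': 0.69}, {'point': [211.3, 167.2], 'p': 0.61}], [{'point': [277.1, 211.2], 'p': 0.72}]]
```

View pics/l1.png

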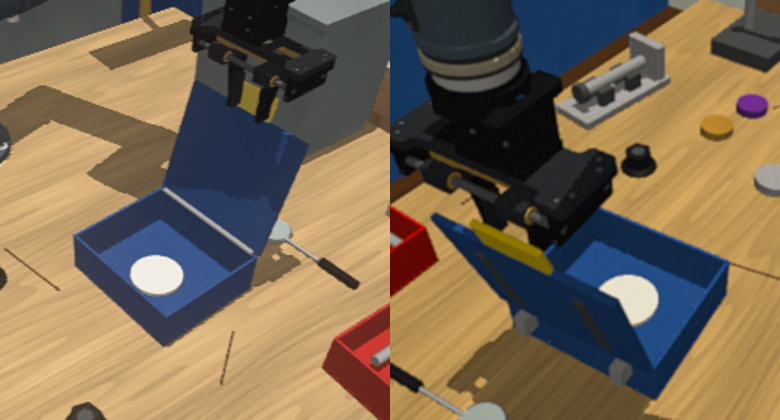

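The lid leans back past upright on its stop: the tab is at (95,265) in the left half of the picture and the closed fingers only bear on its inner face. The white plate shows at (275,157). Backing away; I'll measure the plate with the wrist camera on the way.

```bash
python3 -m jog '[{"tx":-2,"ty":0,"tz":0,"roll":0,"jaw":0.5},{"tx":-4,"ty":0,"tz":0,"roll":0,"jaw":1},{"tx":-4.5,"ty":0,"tz":0,"roll":0,"jaw":1},{"tx":-4.5,"ty":0,"tz":0,"roll":0,"jaw":1},{"tx":-4.5,"ty":0,"tz":0,"roll":0,"jaw":1},{"tx":-4.5,"ty":0,"tz":0,"roll":0,"jaw":1},{"tx":0,"ty":0,"tz":0,"roll":0,"jaw":1},{"tx":0,"ty":0,"tz":0,"roll":0,"jaw":1}]'
python3 -m jog '[{"tx":0,"ty":0,"tz":0,"roll":0,"jaw":1},{"tx":0,"ty":0,"tz":0,"roll":0,"jaw":1}]'
cat > plate.py <<'E'
from fit import *
V=[]
for n in("wrist","scene","side"):
    st=read_state();c=capture(n);i=c["img"].astype(int)
    p=proj(c,(.5182,.1087,.013),st)
    m=((i.min(2)>110)&(i.max(2)-i.min(2)<40)).astype(np.uint8)
    k,l=cv2.connectedComponents(m)
    q=np.clip(p.astype(int),0,[419,559]);b=l[q[0],q[1]];print(n,p.round(),i[q[0],q[1]],(l==b).sum())
    print([ (round(r["p"],2),ray(c,r["point"],.013,st).round(4)) for r in landmark_of(n,"plate_top")])
    if b: V.append((c,l==b,st));print(fit(V[-1:],lambda x,y:cyl(x,y,.043,.0,.013),(.518,.109),(.01,.01)))
    print("tab",[ (round(r["p"],2),r["point"],proj(c,(.5098-.225*-.080*np.cos(1.85)*1,.2134-.225*.997*np.cos(1.85),.07+.225*np.sin(1.85)),st).round()) for r in landmark_of(n,"lid_tab")])
print(st["position"],st["tcp_rot"].round(3).tolist())
E
python3 plate.py
```

```text
time_s: 11.5
position: [0.5285, 0.0211, 0.275]
tcp_rot: [[-0.075, 0.997, 0.001], [0.997, 0.075, 0.001], [0.001, 0.001, -1.0]]
force: [-0.0, 0.1, 0.2]
opening: 0.979
grasp_force: 0.0
time_s: 11.7
position: [0.5276, 0.0231, 0.2749]
tcp_rot: [[-0.08, 0.997, 0.0], [0.997, 0.08, 0.0], [0.0, 0.0, -1.0]]
force: [0.1, -0.7, -0.4]
opening: 1.002
grasp_force: 0.0
wrist [121. 276.] [229 232 236] 3396
[(0.59, array([0.5179, 0.105 , 0.013 ]))]
(array([0.51691789, 0.10931416]), np.float64(0.029991431019708692))
tab []
scene [202. 325.] [245 242 234] 759
[(0.82, array([0.5211, 0.1064, 0.013 ]))]
(array([0.51811754, 0.10582736]), np.float64(0.04504504504504503))
tab [(0.69, [76.6, 389.7], array([ 78., 391.])), (0.65, [170.0, 360.5], array([ 78., 391.])), (0.6, [197.3, 325.2], array([ 78., 391.]))]
side [258. 247.] [228 222 199] 357
[(0.93, array([0.5205, 0.1101, 0.013 ]))]
(array([0.50390607, 0.08965277]), np.float64(0.6846289752650176))
tab [(0.74, [210.0, 165.2], array([214., 166.]))]
[0.52765501 0.02222703 0.275     ] [[-0.079, 0.997, 0.0], [0.997, 0.079, 0.0], [0.0, 0.0, -1.0]]
```

The lid matches 1.85 rad in both cameras, and the plate is at (0.5175, 0.1085). Next is the steel disc.

```bash
python3 -m jog '[{"tx":-4.1,"ty":-1.24,"tz":0,"roll":0,"jaw":1},{"tx":-4.1,"ty":-1.24,"tz":0,"roll":0,"jaw":1},{"tx":-4.1,"ty":-1.24,"tz":1,"roll":0,"jaw":1},{"tx":-4.1,"ty":-1.24,"tz":2,"roll":0,"jaw":1},{"tx":-4.2,"ty":-1.24,"tz":2,"roll":0,"jaw":1},{"tx":-4.2,"ty":-1.24,"tz":2,"roll":0,"jaw":1},{"tx":0,"ty":0,"tz":4,"roll":0,"jaw":1},{"tx":0,"ty":0,"tz":4,"roll":0,"jaw":1}]'
python3 -m jog '[{"tx":0,"ty":0,"tz":4,"roll":0,"jaw":1},{"tx":0,"ty":0,"tz":0,"roll":0,"jaw":1},{"tx":0,"ty":0,"tz":0,"roll":0,"jaw":1},{"tx":0,"ty":0,"tz":0,"roll":0,"jaw":1},{"tx":0,"ty":0,"tz":0,"roll":0,"jaw":1}]'
python3 to.py .4734 -.2316 .021
```

```text
time_s: 12.95
position: [0.4732, -0.2341, 0.1244]
tcp_rot: [[-0.074, 0.997, 0.003], [0.997, 0.074, -0.002], [-0.002, 0.003, -1.0]]
force: [0.4, -0.4, -1.2]
opening: 1.003
grasp_force: 0.0
time_s: 13.45
position: [0.4743, -0.2323, 0.0873]
tcp_rot: [[-0.078, 0.997, 0.004], [0.997, 0.078, -0.003], [-0.003, 0.004, -1.0]]
force: [-0.9, 0.6, -0.2]
opening: 1.001
grasp_force: 0.0
d_tool_cm [ 0.1  -0.1   6.63] yaw 94.49 [ 0.4743 -0.2323  0.0873] [-0.9  0.6 -0.2]
```

```bash
python3 -m jog '[{"tx":0.1,"ty":-0.1,"tz":1.6,"roll":0,"jaw":1},{"tx":0,"ty":0,"tz":1.6,"roll":0,"jaw":1},{"tx":0,"ty":0,"tz":1.4,"roll":0,"jaw":1},{"tx":0,"ty":0,"tz":1.2,"roll":0,"jaw":1},{"tx":0,"ty":0,"tz":0.8,"roll":0,"jaw":1},{"tx":0,"ty":0,"tz":0,"roll":0,"jaw":1},{"tx":0,"ty":0,"tz":0,"roll":0,"jaw":1},{"tx":0,"ty":0,"tz":0,"roll":0,"jaw":1}]'
python3 to.py .4734 -.2316 .021
python3 - <<'E'
from h import *
st=read_state();c=capture("scene");d=capture("side");p=proj(c,(.4734,-.2316,.01)).astype(int);q=proj(d,(.4734,-.2316,.01)).astype(int)
f=lambda i,p:cv2.resize(i[p[0]-45:p[0]+45,p[1]-45:p[1]+45],(395,395),interpolation=2)
save("g1",np.hstack([f(c["img"],p),f(d["img"],q)]))
E
```

```text
time_s: 14.25
position: [0.4722, -0.2309, 0.0195]
tcp_rot: [[-0.078, 0.997, 0.001], [0.997, 0.078, -0.001], [-0.001, 0.001, -1.0]]
force: [0.0, -0.1, 3.1]
opening: 1.001
grasp_force: 1.2
d_tool_cm [-0.08  0.11 -0.15] yaw 94.47 [ 0.4722 -0.2309  0.0195] [ 0.  -0.1  3.1]
```

View pics/g1.png

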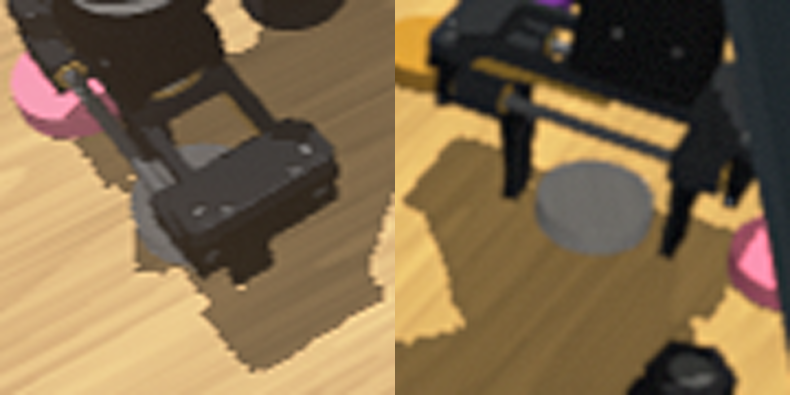

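The disc lies between the fingers (right half, 205,595). The tips just touch the bench, so I raise slightly, close and lift.

```bash
python3 -m jog '[{"tx":-0.08,"ty":0.1,"tz":-0.2,"roll":0,"jaw":1},{"tx":0,"ty":0,"tz":0,"roll":0,"jaw":0.5},{"tx":0,"ty":0,"tz":0,"roll":0,"jaw":0.5},{"tx":0,"ty":0,"tz":0,"roll":0,"jaw":0.5},{"tx":0,"ty":0,"tz":0,"roll":0,"jaw":0.5},{"tx":0,"ty":0,"tz":0,"roll":0,"jaw":0.5},{"tx":0,"ty":0,"tz":0,"roll":0,"jaw":0.5}]'
python3 to.py .4734 -.2316 .021
```

```text
time_s: 15.05
position: [0.4727, -0.2312, 0.0208]
tcp_rot: [[-0.078, 0.997, -0.0], [0.997, 0.078, 0.0], [0.0, -0.0, -1.0]]
force: [-0.4, 0.0, -1.8]
opening: 0.745
grasp_force: 30.0
d_tool_cm [-0.05  0.06 -0.02] yaw 94.46 [ 0.4727 -0.2312  0.0208] [-0.4  0.  -1.8]
```

```bash
python3 -m jog '[{"tx":0,"ty":0,"tz":-2,"roll":0,"jaw":0.5},{"tx":0,"ty":0,"tz":-4,"roll":0,"jaw":0.5},{"tx":0,"ty":0,"tz":-4,"roll":0,"jaw":0.5},{"tx":0,"ty":0,"tz":-4,"roll":0,"jaw":0.5},{"tx":2.4,"ty":0.7,"tz":0,"roll":0,"jaw":0.5},{"tx":3.6,"ty":0.7,"tz":0,"roll":0,"jaw":0.5},{"tx":3.6,"ty":0.7,"tz":0,"roll":0,"jaw":0.5},{"tx":3.6,"ty":0.7,"tz":0,"roll":0,"jaw":0.5}]'
python3 -m jog '[{"tx":3.6,"ty":0.7,"tz":0,"roll":0,"jaw":0.5},{"tx":3.6,"ty":0.7,"tz":0,"roll":0,"jaw":0.5},{"tx":3.6,"ty":0.7,"tz":0,"roll":0,"jaw":0.5},{"tx":3.6,"ty":0.7,"tz":0,"roll":0,"jaw":0.5},{"tx":3.6,"ty":0.7,"tz":0,"roll":0,"jaw":0.5},{"tx":2.3,"ty":0.8,"tz":0,"roll":0,"jaw":0.5},{"tx":0,"ty":0,"tz":0,"roll":0,"jaw":0.5},{"tx":0,"ty":0,"tz":0,"roll":0,"jaw":0.5}]'
python3 -m jog '[{"tx":0,"ty":0,"tz":0,"roll":0,"jaw":0.5},{"tx":0,"ty":0,"tz":0,"roll":0,"jaw":0.5},{"tx":0,"ty":0,"tz":0,"roll":0,"jaw":0.5}]'
python3 to.py .5175 .1085 .034
```

```text
time_s: 15.85
position: [0.4894, -0.0959, 0.1604]
tcp_rot: [[-0.077, 0.997, -0.002], [0.997, 0.077, 0.001], [0.001, -0.002, -1.0]]
force: [0.2, 0.1, -3.4]
opening: 0.749
grasp_force: 30.0
time_s: 16.65
position: [0.5164, 0.1086, 0.1602]
tcp_rot: [[-0.08, 0.997, -0.002], [0.997, 0.08, -0.001], [-0.0, -0.002, -1.0]]
force: [1.1, -1.2, -5.3]
opening: 0.746
grasp_force: 30.0
time_s: 16.95
position: [0.5173, 0.1073, 0.1609]
tcp_rot: [[-0.076, 0.997, -0.001], [0.997, 0.076, -0.0], [-0.0, -0.001, -1.0]]
force: [-0.3, 0.2, -4.6]
opening: 0.751
grasp_force: 30.0
d_tool_cm [ 0.12  0.03 12.69] yaw 94.38 [0.5173 0.1073 0.1609] [-0.3  0.2 -4.6]
```

```bash
python3 -m jog '[{"tx":0.15,"ty":0.03,"tz":1.5,"roll":0,"jaw":0.5},{"tx":0,"ty":0,"tz":2,"roll":0,"jaw":0.5},{"tx":0,"ty":0,"tz":2,"roll":0,"jaw":0.5},{"tx":0,"ty":0,"tz":2,"roll":0,"jaw":0.5},{"tx":0,"ty":0,"tz":2,"roll":0,"jaw":0.5},{"tx":0,"ty":0,"tz":1.5,"roll":0,"jaw":0.5},{"tx":0,"ty":0,"tz":0.7,"roll":0,"jaw":0.5},{"tx":0,"ty":0,"tz":0,"roll":0,"jaw":0.5}]'
python3 -m jog '[{"tx":0,"ty":0,"tz":0,"roll":0,"jaw":0.5},{"tx":0,"ty":0,"tz":0,"roll":0,"jaw":0.5},{"tx":0,"ty":0,"tz":0,"roll":0,"jaw":0.5}]'
python3 to.py .5175 .1089 .034
```

```text
time_s: 17.75
position: [0.5173, 0.1093, 0.0432]
tcp_rot: [[-0.077, 0.997, -0.002], [0.997, 0.077, -0.0], [0.0, -0.002, -1.0]]
force: [-0.2, 0.4, -4.2]
opening: 0.751
grasp_force: 30.0
time_s: 18.05
position: [0.5182, 0.1098, 0.0448]
tcp_rot: [[-0.078, 0.997, 0.002], [0.997, 0.078, -0.0], [-0.0, 0.002, -1.0]]
force: [0.4, -0.1, -4.4]
opening: 0.752
grasp_force: 30.0
d_tool_cm [-0.08 -0.08  1.08] yaw 94.47 [0.5182 0.1098 0.0448] [ 0.4 -0.1 -4.4]
```

```bash
python3 -m jog '[{"tx":-0.06,"ty":-0.05,"tz":0.3,"roll":0,"jaw":0.5},{"tx":0,"ty":0,"tz":0.3,"roll":0,"jaw":0.5},{"tx":0,"ty":0,"tz":0.15,"roll":0,"jaw":0.5},{"tx":0,"ty":0,"tz":0.1,"roll":0,"jaw":0.5},{"tx":0,"ty":0,"tz":0,"roll":0,"jaw":0.5},{"tx":0,"ty":0,"tz":0,"roll":0,"jaw":0.5}]'
python3 to.py .5175 .1089 .034
```

```text
time_s: 18.65
position: [0.5172, 0.1092, 0.0354]
tcp_rot: [[-0.078, 0.997, -0.0], [0.997, 0.078, -0.0], [-0.0, -0.0, -1.0]]
force: [0.8, 0.1, -3.8]
opening: 0.753
grasp_force: 30.0
d_tool_cm [-0.03  0.03  0.14] yaw 94.47 [0.5172 0.1092 0.0354] [ 0.8  0.1 -3.8]
```

```bash
python3 -m jog '[{"tx":0,"ty":0,"tz":0.1,"roll":0,"jaw":0.5},{"tx":0,"ty":0,"tz":0.05,"roll":0,"jaw":0.5},{"tx":0,"ty":0,"tz":0,"roll":0,"jaw":0.5}]'; python3 -m jog '[{"tx":0,"ty":0,"tz":0.05,"roll":0,"jaw":0.5},{"tx":0,"ty":0,"tz":0,"roll":0,"jaw":0.5}]'
python3 to.py .5175 .1089 .034
```

```text
time_s: 18.95
position: [0.5172, 0.1091, 0.0339]
tcp_rot: [[-0.078, 0.997, -0.0], [0.997, 0.078, 0.0], [0.0, -0.0, -1.0]]
force: [1.1, -1.0, -4.0]
opening: 0.745
grasp_force: 30.0
time_s: 19.15
position: [0.5172, 0.1091, 0.0338]
tcp_rot: [[-0.078, 0.997, 0.0], [0.997, 0.078, -0.0], [-0.0, 0.0, -1.0]]
force: [-0.6, -0.7, 0.2]
opening: 0.75
grasp_force: 30.0
d_tool_cm [-0.03  0.03 -0.02] yaw 94.47 [0.5172 0.1091 0.0338] [-0.6 -0.7  0.2]
```

Weight transferred to the plate. Releasing and backing up to check.

```bash
python3 -m jog '[{"tx":0,"ty":0,"tz":0,"roll":0,"jaw":0.8},{"tx":0,"ty":0,"tz":0,"roll":0,"jaw":0.9},{"tx":0,"ty":0,"tz":0,"roll":0,"jaw":1},{"tx":0,"ty":0,"tz":0,"roll":0,"jaw":1},{"tx":0,"ty":0,"tz":-1,"roll":0,"jaw":1},{"tx":0,"ty":0,"tz":-3,"roll":0,"jaw":1},{"tx":0,"ty":0,"tz":-5,"roll":0,"jaw":1},{"tx":0,"ty":0,"tz":-5,"roll":0,"jaw":1}]'
python3 -m jog '[{"tx":-3,"ty":0,"tz":-4,"roll":0,"jaw":1},{"tx":-4,"ty":0,"tz":-3,"roll":0,"jaw":1},{"tx":-2.5,"ty":0,"tz":-2,"roll":0,"jaw":1},{"tx":0,"ty":0,"tz":0,"roll":0,"jaw":1},{"tx":0,"ty":0,"tz":0,"roll":0,"jaw":1},{"tx":0,"ty":0,"tz":0,"roll":0,"jaw":1}]'
cat > chk.py <<'E'
from fit import *
import sys
o=[]
for n in("wrist","scene","side"):
    st=read_state();c=capture(n);p=proj(c,(.5175,.1085,.03),st).astype(int);o.append(cv2.resize(c["img"][max(p[0]-50,0):p[0]+50,p[1]-50:p[1]+50],(266,266),interpolation=2))
    for t,R,z in(("large_disc",.033,.013),("small_disc",.03,.029)):
        for r in trace(n,t):
            rr,cc=np.nonzero(r["pixels"]);q=ray(c,(rr.mean(),cc.mean()),z+.012,st)
            if np.hypot(q[0]-.5175,q[1]-.1085)<.04: print(n,t,round(r["p"],2),fit([(c,r["pixels"],st)],lambda x,y:cyl(x,y,R,.016,z),q[:2],(.01,.01)))
save(sys.argv[1],np.hstack(o));print(st["position"],st["tcp_rot"][:,0].round(3))
E
python3 chk.py p1; python3 plate.py | grep -v tab
```

```text
time_s: 19.95
position: [0.5165, 0.1091, 0.1749]
tcp_rot: [[-0.078, 0.997, -0.002], [0.997, 0.078, 0.0], [0.0, -0.002, -1.0]]
force: [0.6, 0.6, -0.1]
opening: 0.996
grasp_force: 0.0
time_s: 20.55
position: [0.5233, 0.0155, 0.2624]
tcp_rot: [[-0.079, 0.997, -0.003], [0.997, 0.079, 0.001], [0.001, -0.003, -1.0]]
force: [-0.2, -0.2, -0.4]
opening: 1.003
grasp_force: 0.0
wrist large_disc 0.61 (array([0.51872139, 0.10694722]), np.float64(0.05170291341813704))
scene large_disc 0.72 (array([0.5159141 , 0.10805458]), np.float64(0.09810671256454384))
scene small_disc 0.65 (array([0.53075876, 0.0994485 ]), np.float64(0.05311355311355315))
side large_disc 0.6 (array([0.51307456, 0.10365433]), np.float64(0.34807916181606524))
[0.52427792 0.0151594  0.26274423] [-0.079  0.997  0.   ]
wrist [114. 279.] [109 104 101] 231355
[]
scene [202. 325.] [103 100  98] 217723
[(0.83, array([0.517 , 0.1093, 0.013 ]))]
side [258. 247.] [85 84 81] 230217
[(0.4, array([ 0.6217, -0.2924,  0.013 ]))]
[0.52462627 0.0143769  0.26348668] [[-0.078, 0.997, 0.0], [0.997, 0.078, -0.0], [-0.0, 0.0, -1.0]]
```

View pics/p1.png

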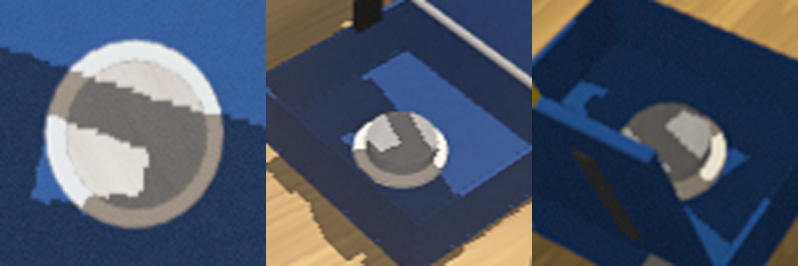

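The steel disc is flat and concentric with the plate: the white rim is even all round in the wrist crop, centre (134,134). Next is the brass disc.

```bash
python3 -m jog '[{"tx":-4,"ty":1,"tz":0,"roll":0,"jaw":1},{"tx":-4,"ty":1,"tz":0,"roll":0,"jaw":1},{"tx":-4,"ty":1,"tz":0,"roll":0,"jaw":1},{"tx":-4,"ty":1,"tz":1,"roll":0,"jaw":1},{"tx":-4,"ty":1,"tz":2,"roll":0,"jaw":1},{"tx":-4,"ty":1,"tz":2,"roll":0,"jaw":1},{"tx":-4,"ty":1,"tz":2,"roll":0,"jaw":1},{"tx":-4.2,"ty":1,"tz":2,"roll":0,"jaw":1}]'
python3 -m jog '[{"tx":0,"ty":0,"tz":4,"roll":0,"jaw":1},{"tx":0,"ty":0,"tz":4,"roll":0,"jaw":1},{"tx":0,"ty":0,"tz":2,"roll":0,"jaw":1},{"tx":0,"ty":0,"tz":0,"roll":0,"jaw":1},{"tx":0,"ty":0,"tz":0,"roll":0,"jaw":1},{"tx":0,"ty":0,"tz":0,"roll":0,"jaw":1}]'
python3 to.py .6293 -.3003 .021
```

```text
time_s: 22.25
position: [0.6298, -0.3018, 0.1725]
tcp_rot: [[-0.078, 0.997, -0.0], [0.997, 0.078, 0.0], [0.0, 0.0, -1.0]]
force: [0.8, -0.2, -0.3]
opening: 0.997
grasp_force: 0.0
time_s: 22.85
position: [0.6308, -0.3011, 0.0755]
tcp_rot: [[-0.078, 0.997, 0.003], [0.997, 0.078, -0.002], [-0.002, 0.003, -1.0]]
force: [0.6, -0.5, 0.1]
opening: 0.997
grasp_force: 0.0
d_tool_cm [ 0.11 -0.16  5.45] yaw 94.48 [ 0.6308 -0.3011  0.0755] [ 0.6 -0.5  0.1]
```

```bash
python3 -m jog '[{"tx":0.08,"ty":-0.1,"tz":1.5,"roll":0,"jaw":1},{"tx":0,"ty":0,"tz":1.5,"roll":0,"jaw":1},{"tx":0,"ty":0,"tz":1.3,"roll":0,"jaw":1},{"tx":0,"ty":0,"tz":0.8,"roll":0,"jaw":1},{"tx":0,"ty":0,"tz":0,"roll":0,"jaw":1},{"tx":0,"ty":0,"tz":0,"roll":0,"jaw":1},{"tx":0,"ty":0,"tz":0,"roll":0,"jaw":1}]'
python3 to.py .6293 -.3003 .021
```

```text
time_s: 23.55
position: [0.6286, -0.2997, 0.0226]
tcp_rot: [[-0.078, 0.997, 0.0], [0.997, 0.078, -0.0], [-0.0, 0.0, -1.0]]
force: [0.3, -0.8, -0.4]
opening: 1.0
grasp_force: 0.0
d_tool_cm [-0.06  0.07  0.16] yaw 94.47 [ 0.6286 -0.2997  0.0226] [ 0.3 -0.8 -0.4]
```

```bash
python3 -m jog '[{"tx":-0.06,"ty":0.07,"tz":0.15,"roll":0,"jaw":1},{"tx":0,"ty":0,"tz":0,"roll":0,"jaw":0.5},{"tx":0,"ty":0,"tz":0,"roll":0,"jaw":0.5},{"tx":0,"ty":0,"tz":0,"roll":0,"jaw":0.5},{"tx":0,"ty":0,"tz":0,"roll":0,"jaw":0.5},{"tx":0,"ty":0,"tz":0,"roll":0,"jaw":0.5},{"tx":0,"ty":0,"tz":0,"roll":0,"jaw":0.5}]'
python3 to.py .6293 -.3003 .021; python3 to.py .518 .108 .16
```

```text
time_s: 24.25
position: [0.629, -0.3001, 0.021]
tcp_rot: [[-0.078, 0.997, -0.0], [0.997, 0.078, 0.0], [0.0, -0.0, -1.0]]
force: [-0.7, 0.2, 0.8]
opening: 0.684
grasp_force: 30.0
d_tool_cm [-0.02  0.03 -0.  ] yaw 94.48 [ 0.629  -0.3001  0.021 ] [-0.7  0.2  0.8]
d_tool_cm [ 41.56  -7.89 -13.89] yaw 94.48 [ 0.629  -0.3001  0.021 ] [-0.7  0.2  0.8]
```

```bash
python3 -m jog '[{"tx":0,"ty":0,"tz":-2,"roll":0,"jaw":0.5},{"tx":0,"ty":0,"tz":-4,"roll":0,"jaw":0.5},{"tx":0,"ty":0,"tz":-4,"roll":0,"jaw":0.5},{"tx":0,"ty":0,"tz":-3.9,"roll":0,"jaw":0.5},{"tx":2.5,"ty":-0.5,"tz":0,"roll":0,"jaw":0.5},{"tx":3.7,"ty":-0.7,"tz":0,"roll":0,"jaw":0.5},{"tx":3.7,"ty":-0.7,"tz":0,"roll":0,"jaw":0.5},{"tx":3.7,"ty":-0.7,"tz":0,"roll":0,"jaw":0.5}]'
python3 -m jog '[{"tx":3.7,"ty":-0.7,"tz":0,"roll":0,"jaw":0.5},{"tx":3.7,"ty":-0.7,"tz":0,"roll":0,"jaw":0.5},{"tx":3.7,"ty":-0.7,"tz":0,"roll":0,"jaw":0.5},{"tx":3.7,"ty":-0.7,"tz":0,"roll":0,"jaw":0.5},{"tx":3.7,"ty":-0.7,"tz":0,"roll":0,"jaw":0.5},{"tx":3.7,"ty":-0.7,"tz":0,"roll":0,"jaw":0.5},{"tx":3.6,"ty":-0.7,"tz":0,"roll":0,"jaw":0.5},{"tx":2.1,"ty":-0.4,"tz":0,"roll":0,"jaw":0.5}]'
python3 -m jog '[{"tx":0,"ty":0,"tz":0,"roll":0,"jaw":0.5},{"tx":0,"ty":0,"tz":0,"roll":0,"jaw":0.5},{"tx":0,"ty":0,"tz":0,"roll":0,"jaw":0.5},{"tx":0,"ty":0,"tz":0,"roll":0,"jaw":0.5}]'
python3 to.py .518 .108 .05
```

```text
time_s: 25.05
position: [0.5914, -0.1651, 0.1592]
tcp_rot: [[-0.077, 0.997, -0.001], [0.997, 0.077, 0.001], [0.001, -0.001, -1.0]]
force: [1.1, -0.1, -3.5]
opening: 0.683
grasp_force: 30.0
time_s: 25.85
position: [0.5159, 0.1099, 0.1594]
tcp_rot: [[-0.08, 0.997, -0.003], [0.997, 0.08, 0.001], [0.001, -0.003, -1.0]]
force: [-0.1, 0.4, -3.4]
opening: 0.681
grasp_force: 30.0
time_s: 26.25
position: [0.5185, 0.1063, 0.1599]
tcp_rot: [[-0.076, 0.997, 0.0], [0.997, 0.076, -0.0], [-0.0, 0.0, -1.0]]
force: [-0.8, 0.4, -3.3]
opening: 0.68
grasp_force: 30.0
d_tool_cm [ 0.17 -0.04 10.99] yaw 94.38 [0.5185 0.1063 0.1599] [-0.8  0.4 -3.3]
```

```bash
python3 -m jog '[{"tx":0.12,"ty":-0.03,"tz":1.5,"roll":0,"jaw":0.5},{"tx":0,"ty":0,"tz":2,"roll":0,"jaw":0.5},{"tx":0,"ty":0,"tz":2,"roll":0,"jaw":0.5},{"tx":0,"ty":0,"tz":2,"roll":0,"jaw":0.5},{"tx":0,"ty":0,"tz":1.6,"roll":0,"jaw":0.5},{"tx":0,"ty":0,"tz":0.8,"roll":0,"jaw":0.5},{"tx":0,"ty":0,"tz":0,"roll":0,"jaw":0.5},{"tx":0,"ty":0,"tz":0,"roll":0,"jaw":0.5}]'
python3 -m jog '[{"tx":0,"ty":0,"tz":0,"roll":0,"jaw":0.5},{"tx":0,"ty":0,"tz":0,"roll":0,"jaw":0.5}]'
python3 to.py .518 .108 .05
```

```text
time_s: 27.05
position: [0.5182, 0.1082, 0.0613]
tcp_rot: [[-0.077, 0.997, 0.001], [0.997, 0.077, -0.0], [-0.0, 0.001, -1.0]]
force: [0.3, -0.4, -4.5]
opening: 0.681
grasp_force: 30.0
time_s: 27.25
position: [0.5183, 0.1086, 0.0618]
tcp_rot: [[-0.078, 0.997, 0.002], [0.997, 0.078, -0.0], [-0.0, 0.002, -1.0]]
force: [0.4, 0.2, -3.3]
opening: 0.682
grasp_force: 30.0
d_tool_cm [-0.05 -0.04  1.18] yaw 94.47 [0.5183 0.1086 0.0618] [ 0.4  0.2 -3.3]
```

```bash
python3 -m jog '[{"tx":-0.02,"ty":-0.02,"tz":0.4,"roll":0,"jaw":0.5},{"tx":0,"ty":0,"tz":0.3,"roll":0,"jaw":0.5},{"tx":0,"ty":0,"tz":0.2,"roll":0,"jaw":0.5},{"tx":0,"ty":0,"tz":0.1,"roll":0,"jaw":0.5},{"tx":0,"ty":0,"tz":0,"roll":0,"jaw":0.5},{"tx":0,"ty":0,"tz":0,"roll":0,"jaw":0.5},{"tx":0,"ty":0,"tz":0,"roll":0,"jaw":0.5}]'
python3 to.py .518 .108 .05
```

```text
time_s: 27.95
position: [0.5176, 0.1084, 0.051]
tcp_rot: [[-0.078, 0.997, 0.0], [0.997, 0.078, 0.0], [-0.0, 0.0, -1.0]]
force: [-1.0, -0.1, -3.6]
opening: 0.68
grasp_force: 30.0
d_tool_cm [-0.04  0.04  0.1 ] yaw 94.47 [0.5176 0.1084 0.051 ] [-1.  -0.1 -3.6]
```

```bash
python3 -m jog '[{"tx":0,"ty":0,"tz":0.07,"roll":0,"jaw":0.5},{"tx":0,"ty":0,"tz":0.03,"roll":0,"jaw":0.5},{"tx":0,"ty":0,"tz":0,"roll":0,"jaw":0.5}]'; python3 -m jog '[{"tx":0,"ty":0,"tz":0.05,"roll":0,"jaw":0.5},{"tx":0,"ty":0,"tz":0,"roll":0,"jaw":0.5}]'
python3 to.py .518 .108 .05
```

```text
time_s: 28.25
position: [0.5175, 0.1084, 0.05]
tcp_rot: [[-0.078, 0.997, 0.0], [0.997, 0.078, 0.0], [0.0, 0.0, -1.0]]
force: [0.0, -0.2, -3.0]
opening: 0.684
grasp_force: 30.0
time_s: 28.45
position: [0.5175, 0.1084, 0.0499]
tcp_rot: [[-0.078, 0.997, 0.0], [0.997, 0.078, -0.0], [-0.0, 0.0, -1.0]]
force: [-1.1, -0.8, 1.9]
opening: 0.682
grasp_force: 30.0
d_tool_cm [-0.04  0.05 -0.01] yaw 94.47 [0.5175 0.1084 0.0499] [-1.1 -0.8  1.9]
```

Contact at the expected height. Releasing, retreating and checking.

```bash
python3 -m jog '[{"tx":0,"ty":0,"tz":0,"roll":0,"jaw":0.75},{"tx":0,"ty":0,"tz":0,"roll":0,"jaw":0.85},{"tx":0,"ty":0,"tz":0,"roll":0,"jaw":1},{"tx":0,"ty":0,"tz":0,"roll":0,"jaw":1},{"tx":0,"ty":0,"tz":-1,"roll":0,"jaw":1},{"tx":0,"ty":0,"tz":-3,"roll":0,"jaw":1},{"tx":0,"ty":0,"tz":-5,"roll":0,"jaw":1},{"tx":0,"ty":0,"tz":-4,"roll":0,"jaw":1}]'
python3 -m jog '[{"tx":-3,"ty":0,"tz":-4,"roll":0,"jaw":1},{"tx":-4,"ty":0,"tz":-3,"roll":0,"jaw":1},{"tx":-2.5,"ty":0,"tz":-2,"roll":0,"jaw":1},{"tx":0,"ty":0,"tz":0,"roll":0,"jaw":1},{"tx":0,"ty":0,"tz":0,"roll":0,"jaw":1},{"tx":0,"ty":0,"tz":0,"roll":0,"jaw":1}]'
python3 chk.py p2; python3 plate.py|grep tab
python3 - <<'E'
from h import *
c=capture("scene")
for t in("nut0","mirror"): print(t,[np.round(ray(c,r["point"],0),3).tolist() for r in landmark_of("scene",t)])
E
```

```text
time_s: 29.25
position: [0.5176, 0.1084, 0.1818]
tcp_rot: [[-0.078, 0.997, 0.001], [0.997, 0.078, 0.0], [-0.0, 0.001, -1.0]]
force: [0.7, 0.2, -1.0]
opening: 0.999
grasp_force: 0.0
time_s: 29.85
position: [0.5237, 0.0146, 0.2686]
tcp_rot: [[-0.078, 0.997, -0.003], [0.997, 0.078, 0.001], [0.001, -0.002, -1.0]]
force: [-0.7, 0.5, -1.5]
opening: 0.999
grasp_force: 0.0
wrist large_disc 0.54 (array([0.50517988, 0.05391312]), np.float64(0.9876543209876543))
wrist small_disc 0.63 (array([0.51819991, 0.10704127]), np.float64(0.05683419445749183))
scene large_disc 0.61 (array([0.51866925, 0.1070324 ]), np.float64(0.6981132075471699))
scene small_disc 0.69 (array([0.51790142, 0.10615128]), np.float64(0.06958250497017893))
side large_disc 0.53 (array([0.50316226, 0.09654297]), np.float64(0.8773364485981309))
side small_disc 0.71 (array([0.51713792, 0.10727582]), np.float64(0.13557046979865772))
[0.52456161 0.01436973 0.26876233] [-0.079  0.997  0.   ]
tab []
tab [(0.66, [78.8, 391.8], array([ 78., 391.]))]
tab [(0.76, [212.4, 168.9], array([214., 166.]))]
nut0 [[0.355, -0.126, 0.0], [0.688, -0.14, 0.0], [0.504, 0.127, 0.0]]
mirror [[0.602, 0.354, 0.0], [0.512, 0.122, 0.0]]
```

View pics/p2.png

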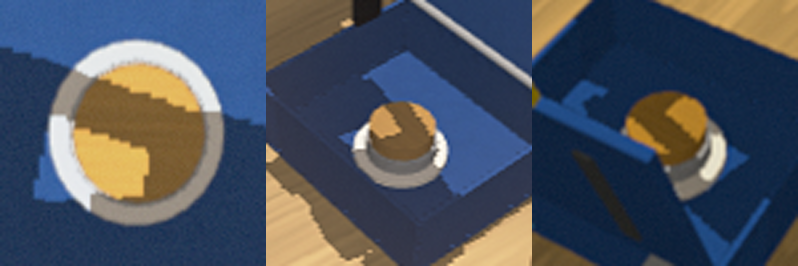

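The brass disc sits flat and centred on the steel disc, which is on the plate. The lid is on its stop, the visible nuts and the mirror haven't moved, and the gripper is clear.

```bash
python3 -c "from rig import hand_in; print(hand_in())"
```

```text
the job is handed in; nothing more can be done
None
```

The job is handed in: the lid is open on its stop, and the steel disc then the brass disc are flat and centred on the plate to within about 2 mm. Near the end the jaws slipped off the tab, so they pushed the lid the last bit onto its stop (wrist force about 44 N). My final check found two of the nuts and the mirror unmoved; the third nut was not picked up in that picture, but the arm went nowhere near it.

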